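# Run the chopper on its hold-to-run key

## Task

Get the mini chopper running: lower the loose steel cover onto the rim of its bowl so that it sits seated and level, and let go of it (the machine must never be keyed with the bowl uncovered). Then take the red-headed key from the wooden key block, push it fully home into the lock on the chopper's control head, easing or wiggling it past the sticky wafers, and turn it a quarter turn clockwise, as far as it goes. The lock springs back if released, so finish with the gripper still holding the key turned; do not drop the cover, and leave the mug, timer, mixing bowl and egg box where they are.

Things in the scene. Friction and masses are not known exactly. Their poses are not given: they have to be found in the camera images.
- cover: Loose round steel cover, 0.2 kg, lying right way up on the dark glass boards that cover the cold hob. Flange 110 mm across; under it a solid locating step 86 mm across, 8 mm deep, edge chamfered 3 mm, that drops into the bowl. Black knob on top, 27 mm across, from 12.5 to 48 mm above the origin. Origin: centre of the step's underside, 8 mm below the flange; z up. Yaw does not matter.
- chopper: Fixed pale cream mini chopper, 220 x 114 mm, standing on the glass boards. Origin: centre of its underside; x along its length, away from the robot at yaw 0, z up. Steel bowl at x = +45 mm, rim 145 mm up; in front of it a grey control head, 66 x 104 mm and 82 mm high, at x = -75 mm, with the lock (face 86 mm up) in its middle.
- bowl_rim (a point): Centre of the open bowl's mouth, at rim height; axes of the chopper. Bowl 100 mm across outside, 92 mm inside at the rim, 1 mm narrower per side 10 mm down; the blade spindle inside ends 21 mm below the rim. With the cover seated, its flange lies on the rim and its origin is 8 mm below this point. The rim stands 59 mm above the lock's face.
- key: Upright key, 35 g. Origin: tip of the blade, on its middle line; z up. Blade 10 mm wide along x, 4 mm thick along y, 30 mm long; its tip is slanted: only x = 2 to 4 mm is left at the tip, the -x edge is full from 14 mm up. Steel collar 15 mm across at 30 to 35 mm. Red plastic head 30 mm (x) x 9 mm (y) at 35 to 66 mm: grip its 9 mm from above.
- key_dot (a point): White dot on top of the key's head, on its +x side, 9 mm from the middle line and 66 mm above the blade's tip; axes of the key. The key enters the lock one way round only: dot toward the white dot on the lock's bezel.
- key_block: Fixed wooden block, 84 x 52 mm and 40 mm high on a 92 x 60 mm foot, on the glass boards. Two upright slots 13 x 7 mm, long side along the block's x: the key hangs in the one at x = -20 mm, collar on the block's top; the other is empty. Origin: centre of the underside; z up. The key comes free once lifted 32 mm straight up.
- lock_mouth (a point): Centre of the keyway's mouth, on the level face of the brass plug, flush with a steel bezel 48 mm across; axes of the chopper. Keyway 12 mm along x, 5.2 mm along y, over 33 mm deep, mouth chamfered 2 mm. The key goes straight down, its x along this x, until its collar lands on the face: key origin 30 mm below this point.
- lock_dot (a point): White dot on the bezel, 18.5 mm from the lock's axis on its +x side (a green one is on the -y side). Two sprung wafers, 6.5 and 13.5 mm down the keyway, stand in from the -x side and bolt the plug; the key's slanted tip pushes them aside (they stick; about 15 N down in all) and they push it up to 1 mm to +x. The plug turns only with the key within about 3 mm of home.
- plug (a joint): Turn of the lock plug with the key, rad: 0 at rest, growing clockwise seen from above about the upright axis through lock_mouth; 1.57 is a quarter turn (key's dot toward the green dot), hard stop at 1.60. The key has about 0.12 rad of play in the keyway and leads the plug by that. A spring (0.03 N m at rest, 0.16 N m at the quarter turn) returns it to 0 if the key is let go.
- kitchen_timer: Red and white wind-up timer, 62 mm across, 48 mm high, loose, on the worktop left of the hob. Origin: centre of its underside. Leave it.
- mug_1: White mug, 88 x 125 x 95 mm, loose, at the back of the worktop left of the hob. Origin near the centre of its underside. Leave it.
- glass_bowl: Glass mixing bowl, 176 mm across, 84 mm high, loose, on the worktop left of the hob. Origin: centre of its underside. Leave it.
- egg_box: Pale blue egg box, 106 x 155 x 72 mm, loose, on the worktop at the far left. Origin: centre of its underside. Leave it.

How it is judged (in metres and radians):
On the way, in this order (a step that is already met when the one before it is completed fails the run):
1. the cover sits seated and level on the bowl's rim and is let go, the key not yet turned (horizontal distance between cover and bowl_rim below 0.005 m and z of cover in the frame of bowl_rim below -0.0055 m and angle between cover's own z axis and vertical below 0.035 rad and contact force between the fingers and cover below 0.3 N and linear speed of cover below 0.03 m/s and value of joint plug below 0.1 rad), for 0.3 s.
2. the key is fully home in the lock, not yet turned (z of key in the frame of lock_mouth below -0.0265 m and horizontal distance between key and lock_mouth below 0.004 m and angle between key's own z axis and vertical below 0.12 rad and value of joint plug below 0.15 rad), for 0.1 s.
At the end, for the whole second after the job is handed in: For the last second: fingers hold the key (over 3 N), plug at 1.30 rad or more, key within 3.5 mm of home and upright within 0.12 rad; the untouched cover is within 5 mm of the bowl's axis, its flange at most 2.5 mm above the rim, level within 0.035 rad (horizontal distance between cover and bowl_rim below 0.005 m and z of cover in the frame of bowl_rim below -0.0055 m and angle between cover's own z axis and vertical below 0.035 rad and z of key in the frame of lock_mouth below -0.0265 m and horizontal distance between key and lock_mouth below 0.004 m and angle between key's own z axis and vertical below 0.12 rad and value of joint plug above 1.3 rad and contact force between the fingers and key above 3 N and contact force between each of the arm, the fingers and cover below 0.3 N and velocity of joint plug below 0.2 rad/s); the arm keeps its last pose, push and grip.
It fails at once if the key was turned with the bowl uncovered (value of joint plug above 0.3 rad and not (horizontal distance between cover and bowl_rim below 0.005 m and z of cover in the frame of bowl_rim below -0.0055 m and angle between cover's own z axis and vertical below 0.035 rad)).
It fails at once if the cover was dropped (linear speed of cover above 0.6 m/s and contact force between the fingers and cover below 0.1 N).
It fails at once if the timer, mug, mixing bowl or egg box was shoved or knocked over (distance of any of kitchen_timer, mug_1, glass_bowl, egg_box from where it was at the start of the episode above 0.03 m).
It also fails if it takes over 72 s, if anything falls off the work surface, if the arm or the gripper's body presses on something with over 40 N, if the wrist force passes 120 N, or if a joint passes its speed limit or range.

## Robot

A 6-joint arm with a two-finger parallel gripper is mounted at the origin on a cart in front of the work surface, level with it; the furniture and walls round the work are solid. World frame = base frame: x ahead of the robot, y to its left, z up, the work surface at z = 0. Lengths are in m, angles in degrees, forces in N, time in s.
With the tool pointing down it reaches from about 0.275 to 0.775 m from the base axis. Payload 14.6 kg.
Tool frame: the origin (TCP) lies midway between the tips of the shut fingers; the grasp point (between the pads) lies 19 mm behind it; z points along the fingers, y is the line along which they close (so a half turn about z gives the same grasp; the last joint's range is limited). The gripper opens to 85 mm and grips with 20 to 120 N. Pads are 22 mm wide; open, the fingers measure 114 mm over their backs; the gripper's body (76 mm by 85 mm) begins 54 mm behind the grasp point. The pads swing forward as they close: fully open they stand 13 mm farther back than shut.
Start: joints at [63.237, 15.075, -2.767, 72.158, 0, 81.102], TCP at [0.161, 0.5, 0.231] pointing down, gripper open.
Joint ranges: [-151.79, 151.79], [-50.71, 97.33], [-67.44, 78.34], [-121.81, 120.89], [-77.56, 73.72], [-180, 180]. Speed limits (degrees/s): [108.29, 108.29, 147.25, 159.86, 180, 180].

## Interface

Orientations are given as a 3x3 rotation matrix whose columns are the frame's x, y, z axes.
In Python, from rig import bot gives the robot as it stands.
- The arm moves only by the tool send_rows, never from a script. Its argument "increments" is a list of rows, each an object with "jaw": the opening, from -1 (shut) to 1 (fully open); "linear": the shift along the tool's x, y, z in m, a list of three; "spin": the turn about the tool's z in degrees. A call has 1 to 8 rows; each row shifts and turns the commanded pose from where the row before left it, along the tool's axes as they then stand; what a row does not reach is not made up. A row lasts 1/10 s, in which the tool goes at most 50 mm and 8.59 degrees, less where a joint would pass 70% of its speed; a pose out of reach is approached as far as the arm can. A call with a gripper value outside its range is refused whole. The fingers move at their own pace and stop on an object; "force" is the grip in N (left out, the last holds). Time passes only in rows, so rows that do not move let the fingers close. It gives the time, the measured TCP pose, the force, the opening and the grip force at its end, in the units of the state.
- bot.sense(): the state, without advancing time (a new reading comes with each control period).
- bot.grab_frame(name): name is "scene" or "top" or "wrist"; returns a dict with "pixels" (420x560x3 uint8, red, green, blue), "intrinsics" (3x3 intrinsics, pixels), "position" and "rotation" of the camera in the world. Camera axes: x right, y down, z forward; pixel columns grow to the right and rows downward; lengths in m; the calibration is good to about 2 mm. A picture is of the moment at which its call begins. There is no depth.
- bot.close_job(): hands the job in; it is judged then, once.
Trained networks look in a picture, given as the dict that the camera call returned (one of the last four; its "shot" number tells which), for a name from the list of things; names that differ only in an ending like _2 or _b are one class to them, and where a whole thing is asked for, a point or a joint stands for the part that bears it (a point fixed in the world has none). Each returns a list of dicts, best first, with "p" (0 to 1); they miss things now and then, are a little off and sometimes report something else, mostly with a low value. They report only what shows in the picture. A call takes as long as a camera call.
- bot.recognise(thing, picture): "position" ([x, y, z] in m, in the coordinates of the camera as it stood for that picture, good to about 4 mm: the middle of the surface that is visible of it).
- bot.silhouettes(thing, picture): "mask" (420x560 bool, what is visible of it).
- bot.pinpoint(thing, picture): "position" ([x, y, z] in m, in the coordinates of the camera as it stood for that picture, good to about 4 mm: a listed point, or the origin of a listed thing).
The state is a dict: "clock": time; "qpos": joint angles; "qvel": joint speeds; "effort": joint torques, N m; "position": TCP position; "eef_rot": TCP orientation; "force": force on the tool from outside, world axes, zero at the start; "wrist_torque": the same for the moment, N m; "gripper_width": opening from 0.0 (shut) to 1.0 (fully open); "finger_force": force on a finger pad.
Only numpy, scipy, OpenCV 4.12 (cv2) and the standard library are available. Lean on these libraries where they do the work, as an engineer would, in place of code of your own. Each camera call takes 0.05 s, during which the arm holds its last target. There are 200 camera calls.

## Working session

There is one attempt and no reset: what is moved stays moved. The work goes in short steps, Python scripts to look and compute and a tool call to move; the robot and the scene stay as the last step left them, time stands still between calls to the robot, and variables do not carry over. Pictures are saved under pics/ and viewed, at most 12 in all, crops included, and the job is handed in when it is done.

Besides the shell and the picture viewer there is one more tool, called after "Call:" by a JSON object that holds its "name" and its "arguments", one argument or row to a line. send_rows: Moves the arm, as the interface text tells. Its arguments: {"type":"object","properties":{"increments":{"type":"array","items":{"type":"object","properties":{"jaw":{"type":"number"},"linear":{"type":"array","items":{"type":"number"}},"spin":{"type":"number"}}}},"force":{"type":"number"}},"required":["increments"]}

```bash
ls; mkdir -p pics
cat > h.py <<'E'
from rig import bot
import numpy as np, cv2
def W(f,p): return np.array(f["position"])+np.array(f["rotation"])@np.array(p)
def pix(f,u,v,z):
    d=np.array(f["rotation"])@np.linalg.inv(np.array(f["intrinsics"]))@[u,v,1.]
    c=np.array(f["position"]); return c+d*(z-c[2])/d[2]
def proj(f,w):
    q=np.array(f["rotation"]).T@(np.array(w)-f["position"]); q=np.array(f["intrinsics"])@q; return q[:2]/q[2]
def save(f,n): cv2.imwrite("pics/"+n,cv2.cvtColor(f["pixels"],cv2.COLOR_RGB2BGR))
E
python3 - <<'E'
from h import *
np.set_printoptions(precision=4,suppress=True)
for n in("top","scene"):
    f=bot.grab_frame(n); save(f,n+"1.png"); print(n,f["position"],f["rotation"])
    for t in("cover","chopper","bowl_rim","key","key_dot","key_block","lock_mouth","lock_dot"):
        for d in bot.pinpoint(t,f)[:2]: print(t,round(d["p"],2),W(f,d["position"]),proj(f,W(f,d["position"])))
s=bot.sense();print(s["clock"],s["position"],s["eef_rot"],s["gripper_width"],s["force"])
E
```

```text
pics
top [0.3946 0.0346 1.4542] [[-0.0083 -0.9936  0.113 ]
 [-0.9999  0.0098  0.0128]
 [-0.0138 -0.1129 -0.9935]]
cover 0.91 [ 0.4598 -0.4307  0.0122] [434.3259 237.8188]
cover 0.74 [ 0.4861 -0.1991  0.0969] [366.3061 228.4984]
chopper 0.84 [ 0.5525 -0.2096  0.0095] [364.3698 209.9084]
chopper 0.73 [ 0.4702 -0.0241  0.0109] [307.5698 235.7453]
bowl_rim 0.68 [ 0.6034 -0.2204  0.1557] [375.8226 187.1349]
key 0.47 [ 0.4488 -0.0156  0.0199] [305.137  242.3243]
key_dot 0.62 [ 0.4649 -0.0188  0.0853] [306.8596 236.2351]
key_block 0.84 [ 0.4716 -0.0232  0.0108] [307.2861 235.3371]
lock_mouth 0.83 [ 0.4827 -0.1991  0.097 ] [366.3306 229.6243]
lock_dot 0.6 [ 0.501  -0.2045  0.0936] [367.7468 223.6691]
scene [-0.5932 -0.9291  0.9332] [[ 0.652  -0.3691  0.6623]
 [-0.7581 -0.3033  0.5773]
 [-0.0122 -0.8785 -0.4776]]
cover 0.62 [ 0.4659 -0.4343  0.0055] [382.4274 297.3308]
cover 0.25 [ 0.4781 -0.0267  0.0055] [288.4243 251.2829]
chopper 0.64 [ 0.5567 -0.2086  0.0066] [340.1546 259.413 ]
bowl_rim 0.6 [ 0.6031 -0.2194  0.1473] [351.9991 222.2279]
key 0.41 [ 0.4542 -0.0199  0.0195] [282.9303 250.2493]
key 0.19 [ 0.6044 -0.2209  0.1496] [352.6078 221.6749]
key_dot 0.63 [ 0.4645 -0.0189  0.0761] [284.3749 236.1628]
key_block 0.59 [ 0.4745 -0.0232  0.007 ] [287.1102 251.0445]
key_block 0.29 [ 0.4581  0.2934 -0.0093] [226.9331 229.3113]
lock_mouth 0.87 [ 0.4863 -0.2     0.0926] [327.9519 246.9434]
lock_mouth 0.64 [ 0.5573  0.1492 -0.0088] [268.2375 231.0821]
lock_dot 0.72 [ 0.5036 -0.2061  0.09  ] [332.2142 246.1153]
0.9 [0.1611 0.4997 0.2313] [[-0.9518  0.3068  0.    ]
 [ 0.3068  0.9518 -0.    ]
 [-0.     -0.     -1.    ]] 1.0034836228841113 [-0.5574  0.1537  0.0985]
```

View pics/top1.png

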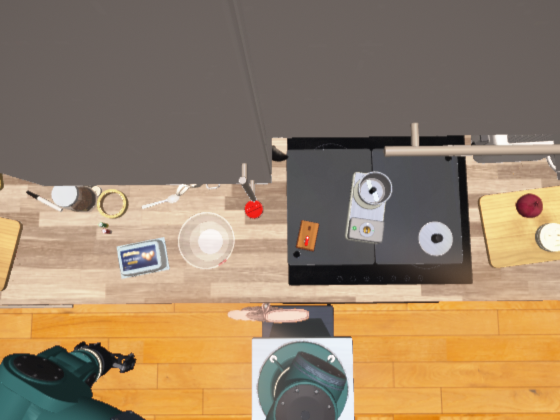

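View pics/scene1.png

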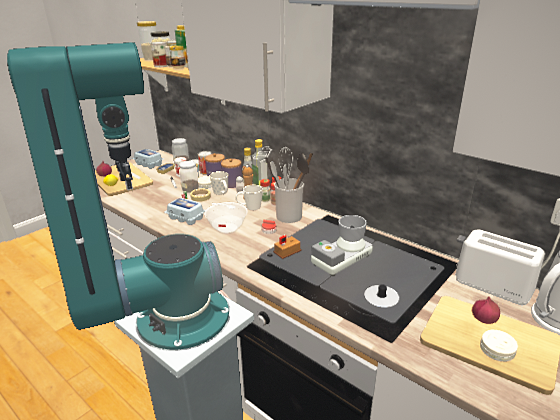

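The top picture shows the cover at (435,238), the key block with red key at (308,235), the lock at (366,230) and the bowl at (375,188), all matching the networks. First I'll move over the key block on the way to the cover.

Call:
{"name": "send_rows", "arguments": {
  "increments": [
    {"jaw": 1, "linear": [-0.027, -0.025, 0], "spin": 0},
    {"jaw": 1, "linear": [-0.027, -0.025, 0], "spin": 0},
    {"jaw": 1, "linear": [-0.027, -0.025, 0], "spin": 0},
    {"jaw": 1, "linear": [-0.027, -0.025, 0], "spin": 0},
    {"jaw": 1, "linear": [-0.027, -0.025, 0], "spin": 0},
    {"jaw": 1, "linear": [-0.027, -0.025, 0], "spin": 0},
    {"jaw": 1, "linear": [-0.027, -0.025, 0], "spin": 0},
    {"jaw": 1, "linear": [-0.027, -0.025, 0], "spin": 0}
  ]
}}

```text
clock: 1.7
position: [0.3057, 0.2418, 0.2314]
eef_rot: [[-0.952, 0.307, 0.0], [0.307, 0.952, 0.0], [-0.0, 0.0, -1.0]]
force: [0.3, 0.6, 0.2]
gripper_width: 1.004
finger_force: 0.0
```

Call:
{"name": "send_rows", "arguments": {
  "increments": [
    {"jaw": 1, "linear": [-0.027, -0.025, 0], "spin": 0},
    {"jaw": 1, "linear": [-0.027, -0.025, 0], "spin": 0},
    {"jaw": 1, "linear": [-0.027, -0.025, 0], "spin": 0},
    {"jaw": 1, "linear": [-0.027, -0.025, 0], "spin": 0},
    {"jaw": 1, "linear": [-0.027, -0.025, 0], "spin": 0},
    {"jaw": 1, "linear": [-0.027, -0.025, 0], "spin": 0},
    {"jaw": 1, "linear": [-0.02, -0.025, 0], "spin": 0},
    {"jaw": 1, "linear": [0, 0, 0], "spin": 0}
  ]
}}

```text
clock: 2.5
position: [0.4261, 0.0179, 0.2311]
eef_rot: [[-0.951, 0.31, 0.0], [0.31, 0.951, -0.001], [-0.0, -0.001, -1.0]]
force: [1.7, 0.4, -0.2]
gripper_width: 0.997
finger_force: 0.0
```

```bash
cat >> h.py <<'E'
np.set_printoptions(precision=4,suppress=True)
def look(ts,name=None,k=3):
    for i in range(k):
        f=bot.grab_frame("wrist")
        if i==0 and name: save(f,name)
        for t in ts:
            for d in bot.pinpoint(t,f)[:1]: print(t,round(d["p"],2),W(f,d["position"]),proj(f,W(f,d["position"])))
    return f
def st():
    s=bot.sense();R=np.array(s["eef_rot"]);print("t",s["clock"],"p",np.array(s["position"]),"yaw",np.degrees(np.arctan2(R[1,0],R[0,0])),"tilt",R[2],"w",s["gripper_width"],"F",np.array(s["force"]),"ff",s["finger_force"],"q",np.array(s["qpos"]))
    return s
E
python3 - <<'E'
from h import *
st();f=look(["key","key_dot","key_block","lock_mouth","lock_dot","bowl_rim"],"w1.png");print(f["position"],f["rotation"])
E
```

```text
t 2.5 p [0.4261 0.0179 0.2311] yaw 161.94150780525342 tilt [-0.0004 -0.0005 -1.    ] w 0.9973490543050997 F [ 1.7342  0.3669 -0.2078] ff 0.0 q [ -8.5446   5.3975 -15.2044  69.3832  -0.033    9.5139]
key 0.8 [ 0.4548 -0.0149  0.0158] [259.4422 209.6884]
key_dot 0.91 [ 0.467  -0.0176  0.0854] [256.7973 244.3674]
key_block 0.95 [ 0.4683 -0.0245  0.007 ] [256.0162 219.9016]
lock_mouth 0.83 [ 0.4838 -0.1991  0.0911] [ 93.4647 311.8312]
lock_dot 0.83 [ 0.5016 -0.1998  0.0904] [101.4542 325.5607]
key 0.67 [ 0.4556 -0.0185  0.017 ] [254.034  213.4817]
key_dot 0.59 [ 0.466  -0.0191  0.0848] [251.8434 245.8564]
key_block 0.76 [ 0.4766 -0.0263  0.0079] [254.192  228.5995]
lock_mouth 0.58 [ 0.4869 -0.1999  0.0931] [ 90.0491 317.1403]
lock_dot 0.62 [ 0.5046 -0.1976  0.093 ] [100.2898 330.3064]
key_dot 0.73 [ 0.4637 -0.0163  0.0836] [254.5243 242.1443]
key_block 0.88 [ 0.4746 -0.0266  0.0054] [254.0453 226.2064]
lock_mouth 0.95 [ 0.484  -0.1991  0.0913] [ 90.9401 313.375 ]
lock_dot 0.85 [ 0.5011 -0.1964  0.09  ] [101.7618 325.3247]
[0.3493 0.0454 0.3731] [[ 0.307   0.9058  0.292 ]
 [ 0.9517 -0.2923 -0.0937]
 [ 0.0004  0.3066 -0.9518]]
```

Call:
{"name": "send_rows", "arguments": {
  "increments": [
    {"jaw": 1, "linear": [-0.015, -0.04, 0], "spin": 0},
    {"jaw": 1, "linear": [-0.015, -0.04, 0], "spin": 0},
    {"jaw": 1, "linear": [-0.015, -0.04, 0], "spin": 0},
    {"jaw": 1, "linear": [-0.015, -0.04, 0], "spin": 0},
    {"jaw": 1, "linear": [-0.015, -0.04, 0], "spin": 0},
    {"jaw": 1, "linear": [-0.015, -0.04, 0], "spin": 0},
    {"jaw": 1, "linear": [-0.015, -0.04, 0], "spin": 0},
    {"jaw": 1, "linear": [-0.015, -0.04, 0], "spin": 0}
  ]
}}

```text
clock: 4.35
position: [0.4406, -0.3226, 0.2313]
eef_rot: [[-0.952, 0.307, 0.0], [0.307, 0.952, -0.0], [-0.0, -0.0, -1.0]]
force: [0.8, 0.9, -0.1]
gripper_width: 1.001
finger_force: 0.0
```

Call:
{"name": "send_rows", "arguments": {
  "increments": [
    {"jaw": 1, "linear": [-0.02, -0.04, 0.02], "spin": 0},
    {"jaw": 1, "linear": [-0.02, -0.04, 0.02], "spin": 0},
    {"jaw": 1, "linear": [0, 0, 0.02], "spin": 0},
    {"jaw": 1, "linear": [0, 0, 0], "spin": 0}
  ]
}}

```text
clock: 4.75
position: [0.4534, -0.4091, 0.1683]
eef_rot: [[-0.951, 0.308, -0.003], [0.308, 0.951, 0.004], [0.004, 0.003, -1.0]]
force: [-0.2, 0.7, -0.2]
gripper_width: 0.999
finger_force: 0.0
```

```bash
cat >> h.py <<'E'
def circ(f,z,rad,guess,col=None):
    pass
E
python3 - <<'E'
from h import *
st();f=look(["cover"],"w2.png")
d=bot.silhouettes("cover",f)
m=d[0]["mask"].astype(np.uint8);print(d[0]["p"],m.sum())
c=max(cv2.findContours(m,0,1)[0],key=cv2.contourArea)[:,0]
print(c.min(0),c.max(0))
E
```

```text
t 4.75 p [ 0.4534 -0.4091  0.1683] yaw 162.05762711430123 tilt [ 0.0041  0.0026 -1.    ] w 0.9992365427326124 F [-0.1836  0.7057 -0.1755] ff 0.0 q [-49.7027  25.0247   2.7236  67.9767   0.0029 -31.76  ]
cover 0.83 [ 0.4582 -0.4345  0.0022] [255.2357 201.8593]
cover 0.85 [ 0.4608 -0.4331  0.0013] [257.2427 201.2459]
cover 0.86 [ 0.4579 -0.4308  0.002 ] [258.6811 197.0305]
0.59 9765
[202 146] [315 254]
```

View pics/w2.png

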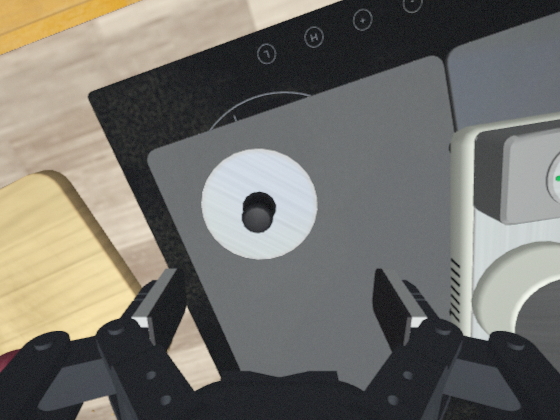

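Run:
```python
from h import *
f=bot.grab_frame("wrist")
m=bot.silhouettes("cover",f)[0]["mask"].astype(np.uint8)
c=max(cv2.findContours(m,0,1)[0],key=cv2.contourArea)[:,0]
P=np.array([pix(f,u,v,0.017)[:2] for u,v in c]).astype(np.float32)
print(cv2.minEnclosingCircle(P),cv2.fitEllipse(P))
```

```text
((0.4598498046398163, -0.43081140518188477), 0.054988935589790344) ((0.45987820625305176, -0.4307457208633423), (0.10795217752456665, 0.1085202693939209), 39.52090072631836)
```

The wrist view shows the cover's disc centred at about (260,204) with its knob at (258,212), between and ahead of the open fingers. Next I descend and grip the knob.

Call:
{"name": "send_rows", "arguments": {
  "increments": [
    {"jaw": 1, "linear": [-0.007, -0.01, 0.03], "spin": 0},
    {"jaw": 1, "linear": [-0.006, -0.009, 0.03], "spin": 0},
    {"jaw": 0.5, "linear": [0, 0, 0.03], "spin": 0},
    {"jaw": 0.3, "linear": [0, 0, 0.025], "spin": 0},
    {"jaw": 0.1, "linear": [0, 0, 0.018], "spin": 0},
    {"jaw": 0, "linear": [0, 0, 0.01], "spin": 0},
    {"jaw": 0, "linear": [0, 0, 0], "spin": 0}
  ]
}}

```text
clock: 5.9
position: [0.4607, -0.4307, 0.0275]
eef_rot: [[-0.952, 0.307, -0.001], [0.307, 0.952, 0.001], [0.001, 0.001, -1.0]]
force: [-0.6, 0.1, 0.2]
gripper_width: 0.498
finger_force: 0.0
```

Run:
```python
from h import *
st()
```

```text
t 5.9 p [ 0.4607 -0.4307  0.0275] yaw 162.14004074369038 tilt [ 0.0012  0.0008 -1.    ] w 0.49795049452889034 F [-0.5855  0.0771  0.2218] ff 0.0 q [-50.4748  32.2602  -7.7781  50.0472   0.0016 -32.6149]
```

Call:
{"name": "send_rows", "arguments": {
  "increments": [
    {"jaw": 0, "linear": [0, 0, 0.005], "spin": 0},
    {"jaw": -1, "linear": [0, 0, 0], "spin": 0},
    {"jaw": -1, "linear": [0, 0, 0], "spin": 0},
    {"jaw": -1, "linear": [0, 0, 0], "spin": 0},
    {"jaw": -1, "linear": [0, 0, 0], "spin": 0}
  ],
  "force": 50
}}

```text
clock: 6.4
position: [0.4612, -0.4315, 0.024]
eef_rot: [[-0.952, 0.307, 0.001], [0.307, 0.952, -0.001], [-0.001, -0.001, -1.0]]
force: [-0.3, 0.2, 7.4]
gripper_width: 0.293
finger_force: 49.8
```

Call:
{"name": "send_rows", "arguments": {
  "increments": [
    {"jaw": -1, "linear": [0, 0, -0.01], "spin": 0},
    {"jaw": -1, "linear": [0, 0, -0.02], "spin": 0},
    {"jaw": -1, "linear": [0, 0, -0.03], "spin": 0},
    {"jaw": -1, "linear": [0, 0, -0.04], "spin": 0},
    {"jaw": -1, "linear": [0, 0, -0.04], "spin": 0},
    {"jaw": -1, "linear": [0, 0, -0.04], "spin": 0},
    {"jaw": -1, "linear": [0, 0, -0.02], "spin": 0}
  ]
}}

```text
clock: 7.1
position: [0.4612, -0.4315, 0.2275]
eef_rot: [[-0.952, 0.307, 0.002], [0.307, 0.952, -0.003], [-0.003, -0.002, -1.0]]
force: [-0.3, -0.3, -2.2]
gripper_width: 0.295
finger_force: 49.4
```

Run:
```python
from h import *
st();f=look(["cover","bowl_rim","lock_mouth"],"w3.png",2)
```

```text
t 7.1 p [ 0.4612 -0.4315  0.2275] yaw 162.13770241236313 tilt [-0.0033 -0.0022 -1.    ] w 0.2946482683245918 F [-0.2509 -0.3315 -2.1522] ff 49.351235032081604 q [-50.4774  25.7739  13.2006  77.2034  -0.0035 -32.6149]
cover 0.89 [ 0.4585 -0.4309  0.2041] [278.0638 248.1085]
lock_mouth 0.79 [ 0.4853 -0.197   0.0922] [553.6472 141.0086]
cover 0.92 [ 0.459  -0.4309  0.2022] [277.6889 252.0563]
bowl_rim 0.62 [ 0.5589 -0.2132  0.0104] [486.9848 201.3737]
lock_mouth 0.65 [ 0.4837 -0.1959  0.0948] [560.2424 140.83  ]
```

Call:
{"name": "send_rows", "arguments": {
  "increments": [
    {"jaw": -1, "linear": [-0.006, 0.02, -0.005], "spin": 0},
    {"jaw": -1, "linear": [-0.009, 0.032, -0.01], "spin": 0},
    {"jaw": -1, "linear": [-0.009, 0.032, -0.01], "spin": 0},
    {"jaw": -1, "linear": [-0.006, 0.02, -0.005], "spin": 0},
    {"jaw": -1, "linear": [0, 0, 0], "spin": 0}
  ]
}}

```text
clock: 8.0
position: [0.5227, -0.3393, 0.2533]
eef_rot: [[-0.953, 0.304, 0.0], [0.304, 0.953, 0.0], [-0.0, 0.001, -1.0]]
force: [-0.4, 0.0, -2.9]
gripper_width: 0.294
finger_force: 49.5
```

Run:
```python
from h import *
st();f=look(["cover","bowl_rim","lock_mouth","lock_dot"],"w4.png",3)
for t in("bowl_rim","chopper"):
  for d in bot.silhouettes(t,f)[:1]:
    y,x=np.nonzero(d["mask"]);print(t,d["p"],len(x),x.min(),x.max(),y.min(),y.max())
```

```text
t 8.0 p [ 0.5227 -0.3393  0.2533] yaw 162.28917176877914 tilt [-0.0001  0.0005 -1.    ] w 0.2943916650866022 F [-0.4155  0.0093 -2.8964] ff 49.49871361255646 q [-40.4936  24.8991  15.7194  80.827    0.0283 -22.7828]
cover 0.57 [ 0.5209 -0.3409  0.2315] [274.6283 252.1004]
bowl_rim 0.96 [ 0.6034 -0.217   0.1542] [450.6689 256.3028]
lock_mouth 0.63 [ 0.4856 -0.1976  0.0926] [417.6307 104.7815]
lock_dot 0.8 [ 0.5025 -0.1994  0.0909] [418.3312 123.9606]
cover 0.8 [ 0.5193 -0.3427  0.2307] [276.4355 251.8955]
bowl_rim 0.65 [ 0.6075 -0.2183  0.1543] [454.2348 262.019 ]
lock_mouth 0.77 [ 0.4833 -0.2016  0.0909] [415.3567 104.466 ]
lock_dot 0.87 [ 0.503  -0.2009  0.0941] [421.7012 126.0673]
cover 0.91 [ 0.5209 -0.3441  0.2349] [274.1902 257.7757]
bowl_rim 0.85 [ 0.6025 -0.2185  0.1529] [451.6062 255.5148]
lock_mouth 0.88 [ 0.4846 -0.1976  0.092 ] [420.234  104.0659]
lock_dot 0.95 [ 0.5016 -0.201   0.0902] [418.9739 123.8836]
bowl_rim 0.68 27769 339 513 58 307
chopper 0.84 27750 339 513 58 307
```

View pics/w4.png

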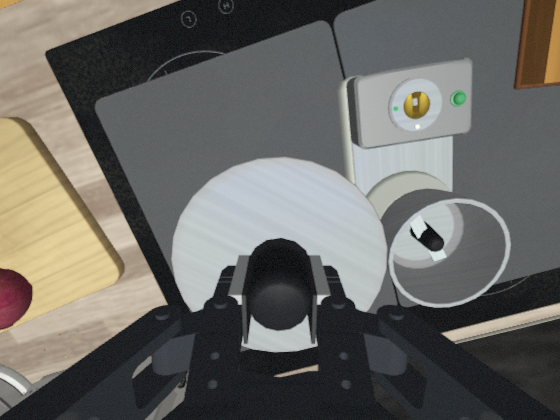

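```bash
cat >> h.py <<'E'
from scipy.optimize import minimize
from scipy.ndimage import map_coordinates
def ring(f,cx,cy,z,r,n=180,g=None):
    g=cv2.GaussianBlur(cv2.cvtColor(f["pixels"],cv2.COLOR_RGB2GRAY).astype(np.float32),(3,3),0) if g is None else g
    a=np.linspace(0,2*np.pi,n,endpoint=False)
    P=np.stack([cx+r*np.cos(a),cy+r*np.sin(a),np.full(n,z)],1)
    q=(P-f["position"])@np.array(f["rotation"])@np.array(f["intrinsics"]).T
    q=q[:,:2]/q[:,2:]
    return map_coordinates(g,[q[:,1],q[:,0]],order=1)
def fitring(f,c,z,rin,rmid,rout,s=0.008,step=0.0005):
    best=[]
    o=np.arange(-s,s+1e-9,step)
    for dx in o:
        for dy in o:
            x,y=c[0]+dx,c[1]+dy
            m=ring(f,x,y,z,rmid)
            best.append((np.mean(2*m-ring(f,x,y,z,rin)-ring(f,x,y,z,rout)),x,y))
    best.sort(reverse=True); return best[0],best[3]
E
python3 - <<'E'
from h import *
f=bot.grab_frame("wrist");t=bot.grab_frame("top")
for z in(0.148,0.151,0.154): print(z,fitring(f,(0.604,-0.219),z,0.0445,0.048,0.0525),fitring(t,(0.604,-0.219),z,0.0445,0.048,0.0525))
from collections import Counter
p=cv2.cvtColor(f["pixels"],cv2.COLOR_RGB2BGR)[50:160,320:500]
cv2.imwrite("pics/w4c.png",cv2.resize(p,None,fx=4,fy=4,interpolation=cv2.INTER_CUBIC))
E
```

```text
0.148 ((np.float32(175.75359), np.float64(0.6065), np.float64(-0.216)), (np.float32(171.56816), np.float64(0.606), np.float64(-0.216))) ((np.float32(39.100338), np.float64(0.604), np.float64(-0.2195)), (np.float32(38.74463), np.float64(0.604), np.float64(-0.219)))
0.151 ((np.float32(175.27481), np.float64(0.6045), np.float64(-0.217)), (np.float32(173.60204), np.float64(0.604), np.float64(-0.2175))) ((np.float32(38.542355), np.float64(0.6035), np.float64(-0.219)), (np.float32(38.452866), np.float64(0.6035), np.float64(-0.2185)))
0.154 ((np.float32(154.77945), np.float64(0.6025), np.float64(-0.2185)), (np.float32(148.99326), np.float64(0.602), np.float64(-0.218))) ((np.float32(37.955658), np.float64(0.6025), np.float64(-0.218)), (np.float32(37.80889), np.float64(0.603), np.float64(-0.2185)))
```

The picture shows the held cover level at (280,255), the lock at (417,104) with its white dot at (418,127) and the green one at (459,99), and the bowl mouth centred at about (450,252).

Call:
{"name": "send_rows", "arguments": {
  "increments": [
    {"jaw": -1, "linear": [-0.006, 0.018, 0], "spin": 0},
    {"jaw": -1, "linear": [-0.01, 0.035, 0], "spin": 0},
    {"jaw": -1, "linear": [-0.01, 0.035, 0], "spin": 0},
    {"jaw": -1, "linear": [-0.01, 0.034, 0], "spin": 0},
    {"jaw": -1, "linear": [-0.006, 0.018, 0.02], "spin": 0},
    {"jaw": -1, "linear": [0, 0, 0.02], "spin": 0},
    {"jaw": -1, "linear": [0, 0, 0], "spin": 0},
    {"jaw": -1, "linear": [0, 0, 0], "spin": 0}
  ]
}}

```text
clock: 9.75
position: [0.6041, -0.2212, 0.2137]
eef_rot: [[-0.952, 0.307, -0.0], [0.307, 0.952, 0.0], [0.0, -0.0, -1.0]]
force: [-0.0, 0.4, -1.7]
gripper_width: 0.291
finger_force: 49.6
```

Run:
```python
from h import *
s=st();R=np.array(s["eef_rot"]);print("tool shift",R.T@(np.array([0.6056,-0.2185,0.180])-s["position"]))
f=bot.grab_frame("wrist"); save(f,"w5.png")
f=bot.grab_frame("top"); print([ (round(d["p"],2),W(f,d["position"])) for d in bot.pinpoint("cover",f)])
```

```text
t 9.75 p [ 0.6041 -0.2212  0.2137] yaw 162.12697085604867 tilt [ 0.0003 -0.     -1.    ] w 0.2912484245049989 F [-0.0202  0.4006 -1.7186] ff 49.605231285095215 q [-27.3564  27.3422  13.7489  76.4247  -0.0031  -9.4834]
tool shift [-0.0006  0.003   0.0337]
[(0.53, array([ 0.6039, -0.2173,  0.2014])), (0.29, array([ 0.4058,  0.5005, -0.0004]))]
```

View pics/w5.png

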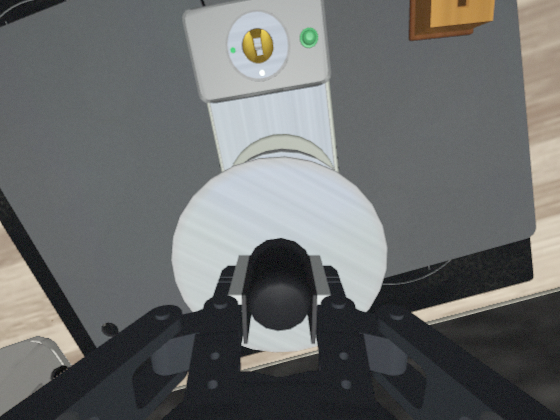

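The picture shows the cover centred above the hidden bowl, with the bowl's base just showing at (285,150). I'll correct by 3 mm and descend to just above contact.

Call:
{"name": "send_rows", "arguments": {
  "increments": [
    {"jaw": -1, "linear": [-0.0005, 0.003, 0.015], "spin": 0},
    {"jaw": -1, "linear": [0, 0, 0.015], "spin": 0},
    {"jaw": -1, "linear": [0, 0, 0.008], "spin": 0},
    {"jaw": -1, "linear": [0, 0, 0.004], "spin": 0},
    {"jaw": -1, "linear": [0, 0, 0], "spin": 0}
  ]
}}

```text
clock: 10.4
position: [0.6057, -0.2186, 0.1715]
eef_rot: [[-0.952, 0.307, 0.0], [0.307, 0.952, -0.0], [-0.0, -0.0, -1.0]]
force: [-0.0, -0.8, -2.1]
gripper_width: 0.294
finger_force: 49.6
```

Call:
{"name": "send_rows", "arguments": {
  "increments": [
    {"jaw": -1, "linear": [0, 0, 0.002], "spin": 0},
    {"jaw": -1, "linear": [0, 0, 0.002], "spin": 0},
    {"jaw": -1, "linear": [0, 0, 0.002], "spin": 0}
  ]
}}

```text
clock: 10.7
position: [0.6059, -0.2184, 0.1654]
eef_rot: [[-0.952, 0.307, 0.0], [0.307, 0.952, -0.0], [-0.0, -0.0, -1.0]]
force: [-0.2, 0.1, -3.1]
gripper_width: 0.288
finger_force: 49.6
```

Run:
```python
from h import *
st()
```

```text
t 10.7 p [ 0.6059 -0.2184  0.1654] yaw 162.13530888285024 tilt [-0.0005 -0.0001 -1.    ] w 0.2883249312220077 F [-0.2087  0.0959 -3.0633] ff 49.60447311401367 q [-27.0679  28.1817   7.6909  69.481    0.0016  -9.2032]
```

Call:
{"name": "send_rows", "arguments": {
  "increments": [
    {"jaw": -1, "linear": [0, 0, 0.002], "spin": 0},
    {"jaw": -1, "linear": [0, 0, 0.002], "spin": 0},
    {"jaw": -1, "linear": [0, 0, 0.001], "spin": 0},
    {"jaw": -1, "linear": [0, 0, 0], "spin": 0}
  ]
}}

```text
clock: 11.1
position: [0.6058, -0.2184, 0.1618]
eef_rot: [[-0.952, 0.307, 0.002], [0.307, 0.952, -0.001], [-0.002, -0.0, -1.0]]
force: [-5.9, 1.9, 15.1]
gripper_width: 0.294
finger_force: 51.7
```

Run:
```python
from h import *
st()
```

```text
t 11.1 p [ 0.6058 -0.2184  0.1618] yaw 162.13872422976073 tilt [-0.0017 -0.0003 -1.    ] w 0.2943443779631454 F [-5.8929  1.8822 15.1072] ff 51.6669487953186 q [-27.0643  28.2052   7.1604  68.8548  -0.0036  -9.203 ]
```

Call:
{"name": "send_rows", "arguments": {
  "increments": [
    {"jaw": -1, "linear": [0.001, 0, 0], "spin": 0},
    {"jaw": -1, "linear": [0, 0, 0], "spin": 0}
  ]
}}

```text
clock: 11.3
position: [0.6058, -0.2184, 0.1618]
eef_rot: [[-0.952, 0.307, 0.003], [0.307, 0.952, -0.001], [-0.004, -0.0, -1.0]]
force: [0.3, 0.7, 11.5]
gripper_width: 0.293
finger_force: 51.0
```

Run:
```python
from h import *
st()
```

```text
t 11.3 p [ 0.6058 -0.2184  0.1618] yaw 162.14204486626227 tilt [-0.0035 -0.0003 -1.    ] w 0.2928103185836977 F [ 0.3444  0.6566 11.5019] ff 51.00265324115753 q [-27.078   28.123    7.0199  68.6936   0.0174  -9.22  ]
```

Call:
{"name": "send_rows", "arguments": {
  "increments": [
    {"jaw": -0.3, "linear": [0, 0, 0], "spin": 0},
    {"jaw": -0.1, "linear": [0, 0, 0], "spin": 0},
    {"jaw": 0.2, "linear": [0, 0, 0], "spin": 0},
    {"jaw": 0.4, "linear": [0, 0, -0.002], "spin": 0},
    {"jaw": 0.4, "linear": [0, 0, -0.005], "spin": 0}
  ]
}}

```text
clock: 11.8
position: [0.6046, -0.218, 0.1671]
eef_rot: [[-0.952, 0.307, -0.001], [0.307, 0.952, 0.0], [0.001, 0.0, -1.0]]
force: [-0.7, -0.7, 0.4]
gripper_width: 0.7
finger_force: 0.0
```

Call:
{"name": "send_rows", "arguments": {
  "increments": [
    {"jaw": 0.4, "linear": [0, 0, -0.02], "spin": 0},
    {"jaw": 0.4, "linear": [0, 0, -0.04], "spin": 0},
    {"jaw": 0.4, "linear": [0, 0, -0.03], "spin": 0},
    {"jaw": 0.4, "linear": [0.03, 0.0, -0.01], "spin": 0},
    {"jaw": 0.4, "linear": [0.03, 0, 0], "spin": 0},
    {"jaw": 0.4, "linear": [0.03, 0, 0], "spin": 0},
    {"jaw": 0.4, "linear": [0, 0, 0], "spin": 0}
  ]
}}

```text
clock: 12.5
position: [0.5166, -0.1894, 0.2686]
eef_rot: [[-0.952, 0.307, 0.0], [0.307, 0.952, -0.0], [-0.001, -0.0, -1.0]]
force: [1.4, -0.3, -0.2]
gripper_width: 0.699
finger_force: 0.0
```

Run:
```python
from h import *
st();f=look(["cover","lock_mouth","lock_dot"],"w6.png",3)
cv2.imwrite("pics/w6b.png",cv2.cvtColor(f["pixels"],cv2.COLOR_RGB2BGR))
m=bot.silhouettes("cover",f)
if m:
  m=m[0]["mask"].astype(np.uint8);c=max(cv2.findContours(m,0,1)[0],key=cv2.contourArea)[:,0]
  P=np.array([pix(f,u,v,0.153)[:2] for u,v in c]).astype(np.float32);print(cv2.minEnclosingCircle(P))
for z in(0.089,0.092,0.095): print(z,fitring(f,(0.484,-0.199),z,0.0135,0.021,0.0265))
```

```text
t 12.5 p [ 0.5166 -0.1894  0.2686] yaw 162.12857698512127 tilt [-0.0005 -0.0002 -1.    ] w 0.6990431998795071 F [ 1.4366 -0.2751 -0.1675] ff 0.0 q [-28.6142  17.1488   5.9886  78.8097  -0.0049 -10.7427]
cover 0.7 [ 0.6035 -0.2202  0.1386] [275.835  291.5074]
lock_mouth 0.93 [ 0.4839 -0.1998  0.0949] [258.1163 159.1346]
lock_dot 0.94 [ 0.5016 -0.2003  0.0926] [263.5147 175.8204]
cover 0.64 [ 0.6045 -0.2202  0.1407] [276.4287 291.1918]
lock_mouth 0.97 [ 0.4876 -0.2009  0.0944] [258.4947 159.674 ]
lock_dot 0.79 [ 0.5021 -0.2003  0.0912] [263.9792 172.824 ]
cover 0.78 [ 0.6052 -0.2201  0.1403] [276.7468 292.0873]
lock_mouth 0.58 [ 0.4858 -0.1997  0.0934] [259.0089 157.8226]
lock_dot 0.87 [ 0.504  -0.1984  0.0927] [266.2408 174.801 ]
((0.6052123308181763, -0.2181026190519333), 0.05558551102876663)
0.089 ((np.float32(30.438812), np.float64(0.4785), np.float64(-0.199)), (np.float32(30.172081), np.float64(0.479), np.float64(-0.199)))
0.092 ((np.float32(31.301567), np.float64(0.478), np.float64(-0.199)), (np.float32(31.237782), np.float64(0.478), np.float64(-0.1985)))
0.095 ((np.float32(32.208603), np.float64(0.478), np.float64(-0.1985)), (np.float32(32.059566), np.float64(0.478), np.float64(-0.198)))
```

View pics/w6.png

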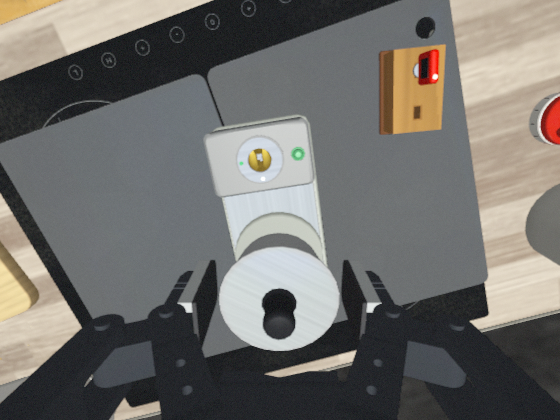

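The cover sits on the bowl, flange concentric at (280,297). The lock is at (260,160) with the white dot at (263,180), and the key is at (428,68) with its dot at (434,76). Now I'll take precise lock and key numbers.

```bash
cat > seg.py <<'E'
from h import *
def blob(f,mask,near,r=40):
    n,l,s,c=cv2.connectedComponentsWithStats(mask.astype(np.uint8))
    i=[k for k in range(1,n) if s[k,4]>=3 and np.hypot(*(c[k]-near))<r]
    k=max(i,key=lambda k:s[k,4]); return c[k],s[k],(l==k).astype(np.uint8)
def hsv(f): return cv2.cvtColor(f["pixels"],cv2.COLOR_RGB2HSV).astype(int)
def brass(f,near,r=25):
    h=hsv(f); return blob(f,(h[...,0]>15)&(h[...,0]<32)&(h[...,1]>110),near,r)
def red(f,near,r=30):
    h=hsv(f); return blob(f,((h[...,0]<5)|(h[...,0]>172))&(h[...,1]>170)&(h[...,2]>60),near,r)
E
python3 - <<'E'
from seg import *
f=bot.grab_frame("wrist")
c,s,m=brass(f,(260,160)); ct=max(cv2.findContours(m,0,1)[0],key=cv2.contourArea)
P=np.array([pix(f,u,v,0.092)[:2] for u,v in cv2.convexHull(ct)[:,0]]).astype(np.float32)
print("brass",c,s,cv2.minEnclosingCircle(P),cv2.fitEllipse(P))
c,s,m=red(f,(428,68)); ct=max(cv2.findContours(m,0,1)[0],key=cv2.contourArea)
print("red",c,s,cv2.minAreaRect(np.array([pix(f,u,v,0.112)[:2] for u,v in ct[:,0]]).astype(np.float32)))
h=hsv(f); w=(h[...,1]<60)&(h[...,2]>200)
c,s,m=blob(f,w,(434,76),8); print("keydot",c,s,pix(f,*c,0.112))
d=bot.silhouettes("key_block",f)[0]; print("kb",d["p"]); 
cr=cv2.cvtColor(f["pixels"],cv2.COLOR_RGB2BGR)
a=cv2.resize(cr[110:210,200:325],None,fx=4,fy=4,interpolation=cv2.INTER_CUBIC);b=cv2.resize(cr[38:138,370:455],None,fx=4,fy=4,interpolation=cv2.INTER_CUBIC)[:, :290]
cv2.imwrite("pics/crop7.png",np.hstack([a,b]))
E
```

```text
brass [259.5575 157.4655] [249 146  22  23 348] ((0.4851679503917694, -0.19906222820281982), 0.011159307323396206) ((0.4852078855037689, -0.1990184485912323), (0.021270228549838066, 0.022050539031624794), 60.790367126464844)
red [430.26    62.7311] [420  46  20  35 450] ((0.45203977823257446, -0.035353101789951324), (0.015860535204410553, 0.02594687230885029), 79.69978332519531)
keydot [436.  73.] [434  71   5   5  21] [ 0.4611 -0.0314  0.112 ]
kb 0.6
```

View pics/crop7.png

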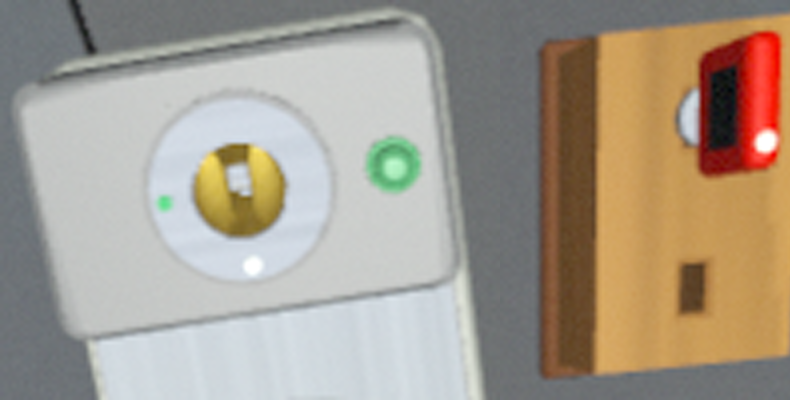

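Call:
{"name": "send_rows", "arguments": {
  "increments": [
    {"jaw": 0, "linear": [0.02, 0.024, 0], "spin": 0},
    {"jaw": 0, "linear": [0.028, 0.035, 0.005], "spin": 0},
    {"jaw": 0, "linear": [0.028, 0.035, 0.02], "spin": 0},
    {"jaw": 0, "linear": [0.028, 0.035, 0.02], "spin": 0},
    {"jaw": 0, "linear": [0.011, 0.013, 0.02], "spin": 0},
    {"jaw": 0, "linear": [0, 0, 0], "spin": 0}
  ]
}}

```text
clock: 13.85
position: [0.4512, -0.018, 0.2008]
eef_rot: [[-0.953, 0.304, -0.003], [0.304, 0.953, 0.001], [0.003, -0.0, -1.0]]
force: [-0.1, 0.3, 0.9]
gripper_width: 0.501
finger_force: 0.0
```

Run:
```python
from seg import *
st();f=look(["key","key_dot","key_block"],"w8.png",3)
u=proj(f,(0.4545,-0.0165,0.082))
h=hsv(f); w=(h[...,1]<60)&(h[...,2]>200)
try:
  c,s,m=blob(f,w,proj(f,(0.465,-0.018,0.082)),20); print("keydot",c,s,pix(f,*c,0.082))
except Exception as e: print(e)
c,s,m=red(f,u); ct=max(cv2.findContours(m,0,1)[0],key=cv2.contourArea)
print("red",u,c,s,cv2.minAreaRect(np.array([pix(f,a,b,0.082)[:2] for a,b in ct[:,0]]).astype(np.float32)))
a,b=map(int,u)
cr=cv2.cvtColor(f["pixels"],cv2.COLOR_RGB2BGR)[max(0,b-75):b+75,max(0,a-100):a+100]
cv2.imwrite("pics/crop8.png",cv2.resize(cr,None,fx=4,fy=4,interpolation=cv2.INTER_CUBIC)); print(max(0,a-100),max(0,b-75))
```

```text
t 13.85 p [ 0.4512 -0.018   0.2008] yaw 162.28601986973138 tilt [ 0.0029 -0.0001 -1.    ] w 0.5007335152050814 F [-0.0863  0.2587  0.9243] ff 0.0 q [-12.6498   8.7478 -15.9975  65.4221   0.0099   5.0642]
key 0.62 [ 0.4558 -0.0147  0.0165] [282.923  188.2227]
key_block 0.62 [ 0.4728 -0.0233  0.0046] [279.9734 202.3368]
key 0.98 [ 0.4542 -0.0159  0.0145] [283.1827 181.842 ]
key_block 0.65 [ 0.4715 -0.0258  0.0054] [279.238  197.4647]
key 0.9 [ 0.4514 -0.0159  0.0155] [282.3404 180.326 ]
key_dot 0.67 [ 0.4532 -0.0158  0.0163] [282.9218 182.0478]
key_block 0.9 [ 0.4708 -0.0234  0.0076] [281.094  197.4683]
keydot [284.2609 211.6957] [282 209   6   6  23] [ 0.4632 -0.0186  0.082 ]
red [283.5637 201.677 ] [282.6161 195.5294] [277 178  13  39 323] ((0.4507043957710266, -0.016024965792894363), (0.008245954290032387, 0.03358205780386925), 79.37150573730469)
183 126
```

View pics/crop8.png

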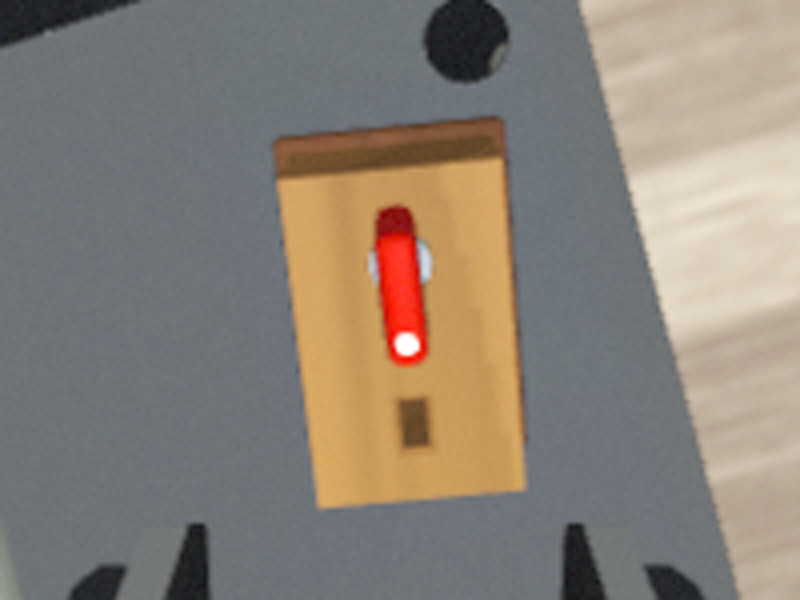

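The crop shows the red key head from (398,235) to (410,360) with the dot at (406,344), and the block's top edges clear.

Run:
```python
from seg import *
f=bot.grab_frame("wrist")
P=lambda a,b,z:pix(f,183+a/4-.1,126+b/4-.1,z)[:2]
q=[P(*p,0.046) for p in((280,180),(318,508),(525,490),(503,158))]
ang=lambda a,b:np.degrees(np.arctan2(*(b-a)[::-1]))
print(q,np.mean(q,0),ang(q[0],q[1]),ang(q[3],q[2]),ang(q[1],q[2])-90, [np.linalg.norm(q[i]-q[i-1]) for i in range(4)])
a,b=P(397,222,.082),P(409,363,.082);print("head",a,b,ang(a,b),np.linalg.norm(a-b),(a+b)/2)
s=P(415,424,0.046);print("slot",s)
s=bot.sense();R=np.array(s["eef_rot"])
# lock axis from earlier picks
print(s["position"],proj(f,s["position"]))
```

```text
[array([ 0.4271, -0.0369]), array([ 0.5093, -0.0555]), array([ 0.5206, -0.0044]), array([0.4381, 0.014 ])] [ 0.4738 -0.0207] -12.783918601819948 -12.551424845145613 -12.4693285833756 [np.float64(0.05200196323550141), np.float64(0.08424537415805815), np.float64(0.05234300491324483), np.float64(0.08446882708488183)]
head [ 0.4369 -0.0118] [ 0.4671 -0.0187] -12.98560646816448 0.030989405482723796 [ 0.452  -0.0153]
slot [ 0.495  -0.0253]
[ 0.4533 -0.0201  0.2023] [278.4786 273.3864]
```

Call:
{"name": "send_rows", "arguments": {
  "increments": [
    {"jaw": -0.2, "linear": [0, 0.004, 0.02], "spin": -5.2},
    {"jaw": -0.2, "linear": [0, 0, 0.03], "spin": 0},
    {"jaw": -0.2, "linear": [0, 0, 0.02], "spin": 0},
    {"jaw": -0.2, "linear": [0, 0, 0.01], "spin": 0},
    {"jaw": -0.2, "linear": [0, 0, 0], "spin": 0}
  ]
}}

```text
clock: 15.0
position: [0.4539, -0.0161, 0.1216]
eef_rot: [[-0.976, 0.219, -0.002], [0.219, 0.976, 0.0], [0.002, -0.0, -1.0]]
force: [-0.3, 0.9, 1.0]
gripper_width: 0.403
finger_force: 0.0
```

Run:
```python
from seg import *
s=st();R=np.array(s["eef_rot"]);print(R.T@(np.array([.454,-.0162,.0525])-s["position"]))
```

```text
t 15.0 p [ 0.4539 -0.0161  0.1216] yaw 167.33124045598834 tilt [ 0.0017 -0.     -1.    ] w 0.40338965504409957 F [-0.2545  0.9388  0.9637] ff 0.0 q [-12.3307  12.0874 -24.8813  53.1312   0.0003   0.3381]
[-0.0002 -0.0001  0.0691]
```

Spot on. Descend and grip.

Call:
{"name": "send_rows", "arguments": {
  "increments": [
    {"jaw": -0.2, "linear": [0, 0, 0.02], "spin": 0},
    {"jaw": -0.2, "linear": [0, 0, 0.02], "spin": 0},
    {"jaw": -0.2, "linear": [0, 0, 0.015], "spin": 0},
    {"jaw": -0.3, "linear": [0, 0, 0.01], "spin": 0},
    {"jaw": -0.4, "linear": [0, 0, 0.003], "spin": 0},
    {"jaw": -0.4, "linear": [0, 0, 0], "spin": 0},
    {"jaw": -1, "linear": [0, 0, 0], "spin": 0},
    {"jaw": -1, "linear": [0, 0, 0], "spin": 0}
  ],
  "force": 60
}}

```text
clock: 15.8
position: [0.455, -0.0163, 0.0551]
eef_rot: [[-0.976, 0.219, 0.001], [0.219, 0.976, -0.0], [-0.001, -0.0, -1.0]]
force: [-0.4, 0.2, 5.8]
gripper_width: 0.095
finger_force: 59.2
```

Call:
{"name": "send_rows", "arguments": {
  "increments": [
    {"jaw": -1, "linear": [0, 0, 0], "spin": 0},
    {"jaw": -1, "linear": [0, 0, 0], "spin": 0},
    {"jaw": -1, "linear": [0, 0, 0], "spin": 0}
  ]
}}

```text
clock: 16.1
position: [0.455, -0.0163, 0.0551]
eef_rot: [[-0.976, 0.219, 0.001], [0.219, 0.976, -0.0], [-0.001, -0.0, -1.0]]
force: [-0.3, -0.1, 4.7]
gripper_width: 0.094
finger_force: 59.2
```

Run:
```python
from seg import *
st()
```

```text
t 16.1 p [ 0.455  -0.0163  0.0551] yaw 167.33705819892154 tilt [-0.0014 -0.0001 -1.    ] w 0.09372855827349447 F [-0.3295 -0.1328  4.7005] ff 59.2055082321167 q [-12.3256  16.0212 -31.542   42.3569  -0.0068   0.3374]
```

Call:
{"name": "send_rows", "arguments": {
  "increments": [
    {"jaw": -1, "linear": [0, 0, -0.005], "spin": 0},
    {"jaw": -1, "linear": [0, 0, -0.015], "spin": 0},
    {"jaw": -1, "linear": [0, 0, -0.02], "spin": 0},
    {"jaw": -1, "linear": [0, 0, -0.03], "spin": 0},
    {"jaw": -1, "linear": [0, 0, -0.03], "spin": 0},
    {"jaw": -1, "linear": [0, 0, -0.01], "spin": 0},
    {"jaw": -1, "linear": [0, 0, 0], "spin": 0}
  ]
}}

```text
clock: 16.8
position: [0.4552, -0.0163, 0.1655]
eef_rot: [[-0.976, 0.219, 0.003], [0.219, 0.976, -0.001], [-0.003, 0.0, -1.0]]
force: [0.2, -0.5, -1.2]
gripper_width: 0.093
finger_force: 58.4
```

Run:
```python
from seg import *
s=st();f=look(["key","key_dot"],"w9.png",3)
p=np.array(s["position"]);R=np.array(s["eef_rot"]);print(f["position"],proj(f,p))
h=hsv(f); w=(h[...,1]<60)&(h[...,2]>200)
# head top is ~27 mm above TCP
zt=p[2]-0.0551+0.082+0.001
g=proj(f,p+R@[-.009,0,0]+[0,0,zt-p[2]])
try:
  c,ss,m=blob(f,w,g,20); d=pix(f,*c,zt); print("dot",g,c,ss,d,"tool",R.T@(d-p))
except Exception as e: print(e,g)
a,b=map(int,proj(f,p))
cr=cv2.cvtColor(f["pixels"],cv2.COLOR_RGB2BGR)[max(0,b-110):b+40,max(0,a-100):a+100]
cv2.imwrite("pics/crop9.png",cv2.resize(cr,None,fx=4,fy=4,interpolation=cv2.INTER_CUBIC));print(a-100,b-110)
```

```text
t 16.8 p [ 0.4552 -0.0163  0.1655] yaw 167.33753114611753 tilt [-0.0027  0.     -1.    ] w 0.0932415250562506 F [ 0.202  -0.532  -1.1945] ff 58.39945077896118 q [-12.324   10.0882 -20.0513  59.7054   0.0018   0.3384]
key 0.93 [ 0.4521 -0.0166  0.123 ] [276.8402 234.4998]
key_dot 0.68 [ 0.4659 -0.0184  0.1953] [278.9622 332.8967]
key 0.88 [ 0.453  -0.0131  0.1213] [282.7164 237.2747]
key_dot 0.56 [ 0.4634 -0.017   0.1919] [280.8866 328.2529]
key 0.96 [ 0.4511 -0.0134  0.1243] [281.6179 236.2713]
key_dot 0.76 [ 0.462  -0.0162  0.1929] [282.1197 326.2634]
[0.3768 0.0016 0.3053] [278.2777 278.0627]
dot [278.1969 331.9689] [279.0964 325.0723] [274 321  11   9  83] [ 0.4608 -0.0172  0.1934] tool [-0.0057  0.0004 -0.0279]
178 168
```

View pics/crop9.png

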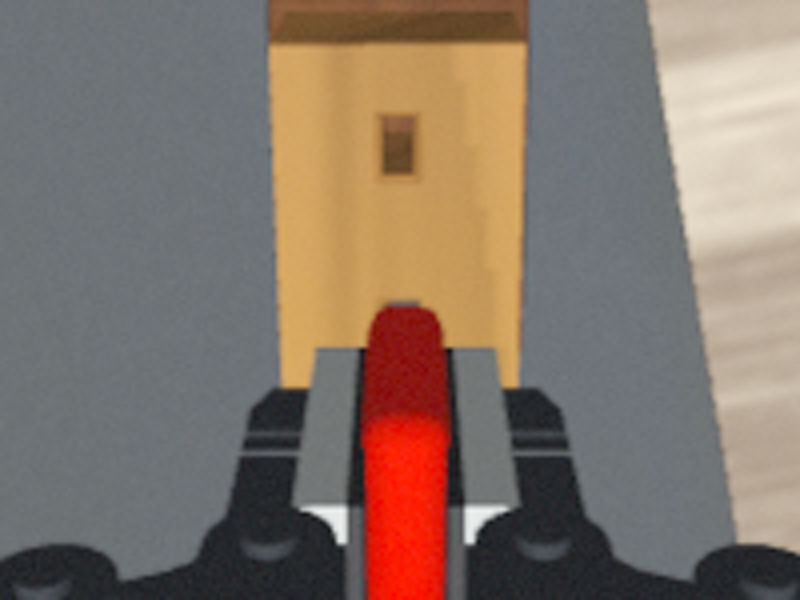

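The crop shows the key held upright and square between the pads, its head's front edge at (405,420), the slot empty behind. Now I move near the lock for a measurement.

Call:
{"name": "send_rows", "arguments": {
  "increments": [
    {"jaw": -1, "linear": [-0.008, -0.015, -0.02], "spin": 0},
    {"jaw": -1, "linear": [-0.018, -0.035, -0.025], "spin": 0},
    {"jaw": -1, "linear": [-0.019, -0.038, 0], "spin": -1.7},
    {"jaw": -1, "linear": [-0.019, -0.038, 0], "spin": -1},
    {"jaw": -1, "linear": [-0.018, -0.035, 0], "spin": -1},
    {"jaw": -1, "linear": [0, 0, 0], "spin": 0},
    {"jaw": -1, "linear": [0, 0, 0], "spin": 0}
  ]
}}

```text
clock: 17.95
position: [0.502, -0.1909, 0.2087]
eef_rot: [[-0.988, 0.157, -0.001], [0.157, 0.988, 0.001], [0.001, 0.001, -1.0]]
force: [-0.7, 0.8, -0.7]
gripper_width: 0.093
finger_force: 58.6
```

Run:
```python
from seg import *
s=st();f=look(["lock_mouth","lock_dot"],"w10.png",3)
n=proj(f,(.4852,-.199,.092));print(n)
c,ss,m=brass(f,n); ct=max(cv2.findContours(m,0,1)[0],key=cv2.contourArea)
P=np.array([pix(f,u,v,0.092)[:2] for u,v in cv2.convexHull(ct)[:,0]]).astype(np.float32)
print("brass",c,ss,cv2.minEnclosingCircle(P),cv2.fitEllipse(P))
a,b=map(int,n);x0,y0=max(0,a-100),max(0,b-75);print(x0,y0)
cr=cv2.cvtColor(f["pixels"],cv2.COLOR_RGB2BGR)[y0:y0+150,x0:x0+200]
cv2.imwrite("pics/crop10.png",cv2.resize(cr,None,fx=4,fy=4,interpolation=cv2.INTER_CUBIC))
h=hsv(f); w=(h[...,1]<40)&(h[...,2]>235)
try:
  c,ss,m=blob(f,w,proj(f,(.5035,-.2019,.092)),12);print("ldot",c,ss,pix(f,*c,.092))
except Exception as e: print(e)
```

```text
t 17.95 p [ 0.502  -0.1909  0.2087] yaw 170.94761893988718 tilt [ 0.001   0.0005 -1.    ] w 0.09326208711234817 F [-0.7288  0.8453 -0.7299] ff 58.6130565404892 q [-29.5206  16.7449  -3.9092  69.4125   0.0076 -20.4682]
lock_mouth 0.79 [ 0.4852 -0.1999  0.0938] [264.0894 186.7098]
lock_dot 0.72 [ 0.6022 -0.2201  0.1413] [261.7896 348.2718]
lock_mouth 0.65 [ 0.486  -0.2006  0.0951] [261.7344 188.285 ]
lock_dot 0.63 [ 0.502  -0.2022  0.091 ] [263.3625 205.6003]
lock_mouth 0.85 [ 0.4849 -0.1996  0.0917] [263.1449 185.3458]
lock_dot 0.79 [ 0.5014 -0.1987  0.0907] [267.5345 203.8156]
[263.8769 185.6998]
brass [263.7154 186.0802] [251 173  27  26 499] ((0.4851646423339844, -0.19925184547901154), 0.011242165230214596) ((0.4852692186832428, -0.19909097254276276), (0.021783895790576935, 0.02209264598786831), 84.28229522705078)
163 110
ldot [264.2222 207.8519] [262 205   6   6  27] [ 0.5041 -0.2019  0.092 ]
```

View pics/crop10.png

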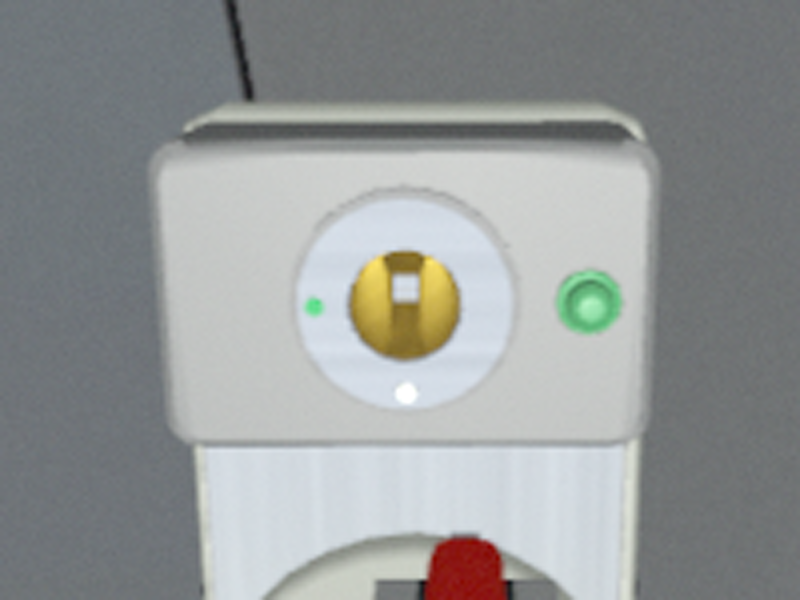

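The crop shows the bezel centred at (405,303), square with the image, white dot at (405,393). I move over the lock and hover just above the face.

Call:
{"name": "send_rows", "arguments": {
  "increments": [
    {"jaw": -1, "linear": [0.007, -0.005, 0.01], "spin": 0},
    {"jaw": -1, "linear": [0.007, -0.0055, 0.02], "spin": 0},
    {"jaw": -1, "linear": [0, 0, 0.02], "spin": 0},
    {"jaw": -1, "linear": [0, 0, 0.015], "spin": 0},
    {"jaw": -1, "linear": [0, 0, 0.006], "spin": 0},
    {"jaw": -1, "linear": [0, 0, 0], "spin": 0},
    {"jaw": -1, "linear": [0, 0, 0], "spin": 0}
  ]
}}

```text
clock: 19.1
position: [0.487, -0.1987, 0.1389]
eef_rot: [[-0.988, 0.156, 0.001], [0.156, 0.988, -0.0], [-0.001, -0.0, -1.0]]
force: [0.1, 0.7, 0.2]
gripper_width: 0.093
finger_force: 58.6
```

Run:
```python
from seg import *
s=st();f=look(["key","lock_mouth","key_dot"],"w11.png",3)
R=np.array(s["eef_rot"]);print(R.T@(np.array([.4867,-.1992,.138])-s["position"]))
a,b=map(int,proj(f,(.4852,-.199,.092)));x0,y0=max(0,a-100),max(0,b-75);print(a,b,x0,y0)
cr=cv2.cvtColor(f["pixels"],cv2.COLOR_RGB2BGR)[y0:y0+150,x0:x0+200]
cv2.imwrite("pics/crop11.png",cv2.resize(cr,None,fx=4,fy=4,interpolation=cv2.INTER_CUBIC))
```

```text
t 19.1 p [ 0.487  -0.1987  0.1389] yaw 171.0426072499038 tilt [-0.0007 -0.0003 -1.    ] w 0.09300412329477872 F [0.1116 0.7138 0.2111] ff 58.59774827957153 q [-31.0769  17.7747 -13.6705  58.5115  -0.0009 -22.1195]
key 0.95 [ 0.4842 -0.1986  0.0978] [277.6484 235.6447]
lock_mouth 0.87 [ 0.4852 -0.1978  0.0917] [279.281  233.2427]
key_dot 0.55 [ 0.4967 -0.1983  0.1706] [282.6469 333.008 ]
key 0.77 [ 0.4848 -0.1946  0.0982] [284.3952 236.0435]
lock_mouth 0.86 [ 0.4846 -0.1966  0.0916] [281.0362 231.991 ]
key_dot 0.83 [ 0.4973 -0.1996  0.1677] [279.6833 330.087 ]
key 0.55 [ 0.4835 -0.1958  0.0973] [282.0871 234.3706]
key_dot 0.6 [ 0.4958 -0.1992  0.1678] [280.1721 328.2431]
[ 0.0002 -0.0005  0.0009]
277 234 177 159
```

View pics/crop11.png

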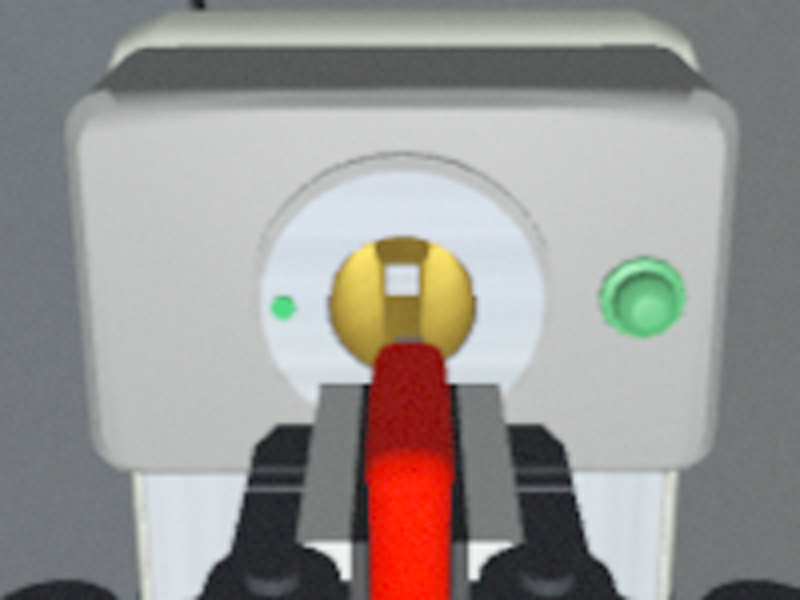

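The crop shows the key head at column 409 against the keyway at 402. Allowing for a small camera roll, the key is about 0.8 mm too far right, so I correct that and begin inserting.

Call:
{"name": "send_rows", "arguments": {
  "increments": [
    {"jaw": -1, "linear": [0, -0.0008, 0.003], "spin": 0},
    {"jaw": -1, "linear": [0, 0, 0.003], "spin": 0},
    {"jaw": -1, "linear": [0, 0, 0.003], "spin": 0},
    {"jaw": -1, "linear": [0, 0, 0.002], "spin": 0},
    {"jaw": -1, "linear": [0, 0, 0], "spin": 0}
  ],
  "force": 80
}}

```text
clock: 20.2
position: [0.4864, -0.1993, 0.1269]
eef_rot: [[-0.988, 0.156, -0.0], [0.156, 0.988, 0.0], [0.0, 0.0, -1.0]]
force: [-0.7, 0.4, -0.6]
gripper_width: 0.086
finger_force: 81.9
```

Run:
```python
from seg import *
s=st();print(s["wrist_torque"])
```

```text
t 20.2 p [ 0.4864 -0.1993  0.1269] yaw 171.03508565360593 tilt [ 0.0005  0.0002 -1.    ] w 0.086107629724941 F [-0.7279  0.4364 -0.5524] ff 81.93184018135071 q [-31.1662  18.2856 -14.9106  56.8321  -0.0012 -22.2013]
[-0.0508  0.0308  0.0062]
```

Call:
{"name": "send_rows", "arguments": {
  "increments": [
    {"jaw": -1, "linear": [0, 0, 0.002], "spin": 0},
    {"jaw": -1, "linear": [0, 0, 0.002], "spin": 0},
    {"jaw": -1, "linear": [0, 0, 0.002], "spin": 0},
    {"jaw": -1, "linear": [0, 0, 0], "spin": 0}
  ]
}}

```text
clock: 20.6
position: [0.4866, -0.1994, 0.1211]
eef_rot: [[-0.988, 0.156, -0.0], [0.156, 0.988, 0.0], [0.0, 0.0, -1.0]]
force: [1.2, 0.0, -0.4]
gripper_width: 0.092
finger_force: 82.0
```

Call:
{"name": "send_rows", "arguments": {
  "increments": [
    {"jaw": -1, "linear": [0, 0, 0.002], "spin": 0},
    {"jaw": -1, "linear": [0, 0, 0.002], "spin": 0},
    {"jaw": -1, "linear": [0, 0, 0], "spin": 0}
  ]
}}

```text
clock: 20.9
position: [0.487, -0.1996, 0.1173]
eef_rot: [[-0.988, 0.156, 0.001], [0.156, 0.988, -0.0], [-0.001, -0.0, -1.0]]
force: [3.0, -0.6, 0.8]
gripper_width: 0.089
finger_force: 82.6
```

Run:
```python
from seg import *
s=st();print(s["wrist_torque"])
```

```text
t 20.9 p [ 0.487  -0.1996  0.1173] yaw 171.03551722242022 tilt [-0.0008 -0.0001 -1.    ] w 0.08944844244090527 F [ 2.9783 -0.593   0.76  ] ff 82.61892199516296 q [-31.1656  18.7105 -15.904   55.3384   0.0111 -22.2012]
[-0.1671 -0.7856 -0.0186]
```

Wafers are engaging (a push to +x, as described). Continue.

Call:
{"name": "send_rows", "arguments": {
  "increments": [
    {"jaw": -1, "linear": [0, 0, 0.002], "spin": 0},
    {"jaw": -1, "linear": [0, 0, 0.002], "spin": 0},
    {"jaw": -1, "linear": [0, 0, 0.002], "spin": 0},
    {"jaw": -1, "linear": [0, 0, 0], "spin": 0}
  ]
}}

```text
clock: 21.3
position: [0.487, -0.1996, 0.1113]
eef_rot: [[-0.988, 0.156, 0.001], [0.156, 0.988, -0.0], [-0.001, -0.0, -1.0]]
force: [5.0, -1.9, -0.1]
gripper_width: 0.09
finger_force: 82.5
```

Call:
{"name": "send_rows", "arguments": {
  "increments": [
    {"jaw": -1, "linear": [0, 0, 0.002], "spin": 0},
    {"jaw": -1, "linear": [0, 0, 0.002], "spin": 0},
    {"jaw": -1, "linear": [0, 0, 0.001], "spin": 0},
    {"jaw": -1, "linear": [0, 0, 0], "spin": 0}
  ]
}}

```text
clock: 21.7
position: [0.487, -0.1996, 0.1065]
eef_rot: [[-0.988, 0.156, 0.001], [0.156, 0.988, -0.0], [-0.001, -0.0, -1.0]]
force: [5.1, -1.7, 2.1]
gripper_width: 0.089
finger_force: 82.9
```

Run:
```python
from seg import *
s=st();print(s["wrist_torque"])
```

```text
t 21.7 p [ 0.487  -0.1996  0.1065] yaw 171.03611701151777 tilt [-0.001  -0.0003 -1.    ] w 0.08934595395656031 F [ 5.1154 -1.721   2.0934] ff 82.86109328269958 q [-31.1675  19.2078 -16.9977  53.7373   0.0055 -22.2036]
[-0.2682 -1.0646 -0.0192]
```

Call:
{"name": "send_rows", "arguments": {
  "increments": [
    {"jaw": -1, "linear": [0, 0, 0.002], "spin": 0},
    {"jaw": -1, "linear": [0, 0, 0.002], "spin": 0},
    {"jaw": -1, "linear": [0, 0, 0.001], "spin": 0},
    {"jaw": -1, "linear": [0, 0, 0.001], "spin": 0},
    {"jaw": -1, "linear": [0, 0, 0], "spin": 0},
    {"jaw": -1, "linear": [0, 0, 0], "spin": 0}
  ]
}}

```text
clock: 22.3
position: [0.487, -0.1996, 0.1009]
eef_rot: [[-0.988, 0.156, 0.001], [0.156, 0.988, -0.001], [-0.001, -0.0, -1.0]]
force: [2.4, 0.4, 12.3]
gripper_width: 0.091
finger_force: 84.6
```

Run:
```python
from seg import *
s=st();print(s["wrist_torque"])
```

```text
t 22.3 p [ 0.487  -0.1996  0.1009] yaw 171.0397220585206 tilt [-0.0014 -0.0004 -1.    ] w 0.09077305758892916 F [ 2.4274  0.3819 12.3406] ff 84.58075404167175 q [-31.1636  19.4628 -17.5635  52.8909   0.0088 -22.2033]
[ 0.1171 -0.5472  0.0018]
```

Key is home (z 0.1009 against 0.101 predicted, 12 N down). Turn clockwise with a small correction for the key's offset from the TCP.

Call:
{"name": "send_rows", "arguments": {
  "increments": [
    {"jaw": -1, "linear": [0, 0, 0], "spin": 4},
    {"jaw": -1, "linear": [0, -0.0002, 0], "spin": 6},
    {"jaw": -1, "linear": [0, -0.0002, 0], "spin": 6},
    {"jaw": -1, "linear": [0, -0.0002, 0], "spin": 6},
    {"jaw": -1, "linear": [0, -0.0002, 0], "spin": 6},
    {"jaw": -1, "linear": [0, 0, 0], "spin": 0}
  ],
  "force": 100
}}

```text
clock: 22.9
position: [0.4868, -0.2003, 0.101]
eef_rot: [[-0.797, 0.604, 0.002], [0.604, 0.797, -0.0], [-0.002, 0.001, -1.0]]
force: [3.1, 1.1, 13.5]
gripper_width: 0.086
finger_force: 98.4
```

Run:
```python
from seg import *
s=st();print(s["wrist_torque"])
```

```text
t 22.9 p [ 0.4868 -0.2003  0.101 ] yaw 142.82756361174097 tilt [-0.0015  0.0006 -1.    ] w 0.0861799208152415 F [ 3.0909  1.133  13.4954] ff 98.3565616607666 q [-31.2473  19.4612 -17.5577  52.8917   0.0267   5.9251]
[ 0.332  -0.6913 -0.0011]
```

Call:
{"name": "send_rows", "arguments": {
  "increments": [
    {"jaw": -1, "linear": [0, -0.0002, 0], "spin": 6},
    {"jaw": -1, "linear": [0, -0.0002, 0], "spin": 6},
    {"jaw": -1, "linear": [0, -0.0002, 0], "spin": 6},
    {"jaw": -1, "linear": [0, -0.0002, 0], "spin": 6},
    {"jaw": -1, "linear": [0, -0.0002, 0], "spin": 6},
    {"jaw": -1, "linear": [0, -0.0002, 0], "spin": 6},
    {"jaw": -1, "linear": [0, 0, 0], "spin": 0}
  ]
}}

```text
clock: 23.6
position: [0.4863, -0.2008, 0.101]
eef_rot: [[-0.29, 0.957, 0.002], [0.957, 0.29, 0.0], [-0.001, 0.002, -1.0]]
force: [5.3, 2.1, 12.2]
gripper_width: 0.087
finger_force: 98.2
```

Run:
```python
from seg import *
s=st();print(s["wrist_torque"])
```

```text
t 23.6 p [ 0.4863 -0.2008  0.101 ] yaw 106.84390126303417 tilt [-0.0006  0.0022 -1.    ] w 0.0872248253008619 F [ 5.2845  2.0926 12.2345] ff 98.18094491958618 q [-31.3562  19.4127 -17.6319  52.8436   0.072   41.7999]
[ 0.6115 -1.2041  0.0493]
```

Call:
{"name": "send_rows", "arguments": {
  "increments": [
    {"jaw": -1, "linear": [0, -0.0002, 0], "spin": 6},
    {"jaw": -1, "linear": [0, -0.0002, 0], "spin": 6},
    {"jaw": -1, "linear": [0, -0.0002, 0], "spin": 6},
    {"jaw": -1, "linear": [0, -0.0002, 0], "spin": 6},
    {"jaw": -1, "linear": [0, 0, 0], "spin": 5},
    {"jaw": -1, "linear": [0, 0, 0], "spin": 3},
    {"jaw": -1, "linear": [0, 0, 0], "spin": 0},
    {"jaw": -1, "linear": [0, 0, 0], "spin": 0}
  ]
}}

```text
clock: 24.4
position: [0.4856, -0.2009, 0.101]
eef_rot: [[0.258, 0.966, 0.003], [0.966, -0.258, 0.0], [0.001, 0.002, -1.0]]
force: [5.3, 2.5, 10.9]
gripper_width: 0.085
finger_force: 98.0
```

Run:
```python
from seg import *
s=st();print(s["wrist_torque"]);f=look(["cover"],"w12.png",1)
```

```text
t 24.4 p [ 0.4856 -0.2009  0.101 ] yaw 75.06133167922044 tilt [ 0.0007  0.0025 -1.    ] w 0.08514950272172815 F [ 5.3206  2.4567 10.8682] ff 97.97290563583374 q [-31.4085  19.3547 -17.7211  52.7989   0.0789  73.5303]
[ 0.5321 -1.3877  0.1277]
```

View pics/w12.png

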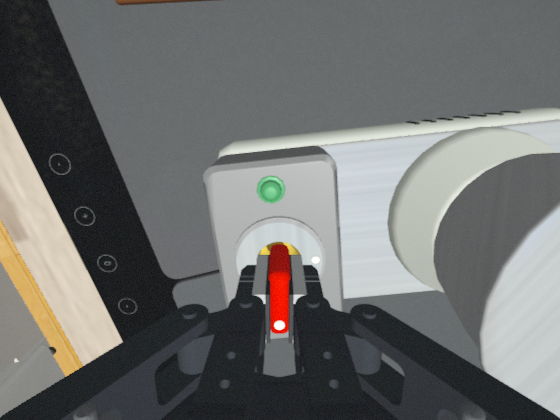

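The picture shows the red key turned a quarter turn, dot at (280,325) on the green-dot side and still aligned with the gripper. The cover on the right is untouched. Settle, then hand in.

Call:
{"name": "send_rows", "arguments": {
  "increments": [
    {"jaw": -1, "linear": [0, 0, 0], "spin": 1},
    {"jaw": -1, "linear": [0, 0, 0], "spin": 0},
    {"jaw": -1, "linear": [0, 0, 0], "spin": 0},
    {"jaw": -1, "linear": [0, 0, 0], "spin": 0}
  ]
}}

```text
clock: 24.9
position: [0.4856, -0.201, 0.101]
eef_rot: [[0.275, 0.962, 0.003], [0.962, -0.275, 0.0], [0.001, 0.002, -1.0]]
force: [5.7, 2.7, 11.9]
gripper_width: 0.085
finger_force: 98.0
```

Run:
```python
from seg import *
s=st();print(s["wrist_torque"])
f=bot.grab_frame("top");print([(round(d["p"],2),W(f,d["position"])) for d in bot.pinpoint("cover",f)[:2]])
print(bot.close_job())
```

```text
t 24.9 p [ 0.4856 -0.201   0.101 ] yaw 74.06387299165475 tilt [ 0.0007  0.0024 -1.    ] w 0.08511566254907574 F [ 5.7066  2.7213 11.8994] ff 97.97165751457214 q [-31.4115  19.3547 -17.7207  52.8015   0.0753  74.5248]
[ 0.5905 -1.3646  0.1388]
[(0.85, array([ 0.6033, -0.2179,  0.1487]))]
the job is handed in; nothing more can be done
None
```

The job is handed in, but no verdict came back: by my measurements the cover is seated and released on the bowl, and the key is fully home, turned about 97° clockwise and still gripped.

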